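# Restock the empty lane of a gravity-feed spice rack

## Robot

A 6-joint arm with a two-finger parallel gripper is mounted at the origin on a cart in front of the work surface, level with it; the furniture and walls round the work are solid. World frame = base frame: x ahead of the robot, y to its left, z up, the work surface at z = 0. Lengths are in m, angles in rad, forces in N, time in s.
With the tool pointing down it reaches from about 0.375 to 0.9 m from the base axis. Payload 3.1 kg.
Tool frame: the origin (TCP) lies midway between the tips of the shut fingers; the grasp point (between the pads) lies robot.grip_depth behind it (robot.grip_depth is the distance from the TCP to the grasp point, in m); z points along the fingers, y is the line along which they close (so a half turn about z gives the same grasp; the last joint's range is limited). The gripper opens to 87 mm and grips with 3 to 60 N. Pads are 19 mm wide; open, the fingers measure 117 mm over their backs; the gripper's body (75 mm by 190 mm) begins 51 mm behind the grasp point.
Start: joints at [1.127, 0.527, 1.433, -0, 1.181, -0.178], TCP at [0.164, 0.603, 0.199] pointing down, gripper open.
Joint ranges: [-3.08, 3.08], [-0.75, 2.2], [0.22, 2.44], [-1.43, 4.57], [0, 2.65], [-2.85, 2.85]. Speed limits (rad/s): [2.79, 2.79, 3.14, 3.14, 3.14, 3.14].

## Interface

Orientations are given as a unit quaternion [x, y, z, w].
In Python, from rig import robot gives the robot as it stands.
- The arm moves only by the tool nudge_tcp, called after ">>>" as name(argument=value, ...) on one line, values as JSON. Schema: {"type":"object","properties":{"ticks":{"type":"array","items":{"type":"array","items":{"type":"number"},"minItems":4,"maxItems":4},"minItems":1,"maxItems":20},"jaw":{"type":"number"},"clamp_n":{"type":"number"},"only":{"type":"string"},"quiet":{"type":"boolean"},"lines":{"type":"string"}},"required":["ticks"],"additionalProperties":false}. ticks is a list of rows, 1 to 20 of them, each of 4 numbers: dx, dy, dz in m, then a turn about the tool's z in rad; each row shifts and turns the commanded pose from where the row before left it, along the tool's axes as they then stand; what a row does not reach is not made up. A row lasts 1/12 s, in which the tool goes at most 0.0417 m and 0.125 rad, less where a joint would pass 70% of its speed; a pose out of reach is approached as far as the arm can. jaw is the finger opening in m, set as the call begins (left out keeps the last). The fingers move at their own pace and stop on an object; clamp_n is the grip in N (left out, the last holds). Time passes only in rows, so rows that do not move let the fingers close. The tool returns the time, the measured TCP pose, the force, the opening and the grip force at its end. only (a regular expression) keeps the lines of the reply that match it, lines (a string "A,B") keeps lines A to B, and quiet returns only ok. Input that does not fit is refused with a message, and nothing moves.
- robot.get_obs(): the state, without advancing time (a new reading comes with each control period).
- robot.camera(name): name is "scene" or "top" or "wrist"; returns a dict with "img" (400x640x3 uint8, red, green, blue), "fx", "fy", "cx", "cy" (pixels), "xyz" and "attitude" of the camera in the world. Camera axes: x right, y down, z forward; pixel columns grow to the right and rows downward; lengths in m; the calibration is good to about 2 mm. A picture is of the moment at which its call begins. There is no depth.
- robot.hand_in(): hands the job in; it is judged then, once.
The state is a dict: "time": time; "q": joint angles; "joint_velocities": joint speeds; "joint_torque": joint torques, N m; "position": TCP position; "tool_rot": TCP orientation; "ft_force": force on the tool from outside, world axes, zero at the start; "moment": the same for the moment, N m; "grip_width": finger opening in m; "grip_force": force on a finger pad.
Only numpy, scipy, OpenCV 4.12 (cv2) and the standard library are available. Lean on these libraries where they do the work, as an engineer would, in place of code of your own. Each camera call takes 0.05 s, during which the arm holds its last target. There are 200 camera calls.

## Task

Restock the empty lane of the gravity-feed spice rack. Its stop bar has been left swung open: swing it down across the low end of the lane until it rests on the keeper, then set the two loose spice jars, one after the other, upright into the open upper end of that lane, so that each slides down under the guard wires and they finish standing one behind the other against the bar. Set the jars down gently without dropping or tipping them, and leave the stocked lane and the other things on the hob cover as they are.

Things in the scene. Friction and masses are not known exactly. Their poses are not given: they have to be found in the camera images.
- rack: Two-lane steel-wire spice rack with a sloped white plastic deck, fixed where it stands on the bamboo hob cover (flat wooden surface at z = 0.016 m). Its origin lies on that surface, below the origin of lane; its x points along the lanes to their high end, y across, roughly towards the robot, z up.
- lane: Sloped frame of the EMPTY lane, the one nearer the robot. Origin: on its slick floor (friction about 0.12), on the centre line, just inside the stop bar; x uphill along the floor, z square to the floor, y across, roughly to the robot. Slope 0.245 rad. Side walls at y = +27 and -27 mm, 5 to 6 mm thick, 34 mm high; floor ends 197 mm uphill at a 34 mm high wall.
- guard_end (a point): Uppermost wire arch of the empty lane, middle of its top. Wire arches (4 mm wire) at lane x = 32 and 104 mm, and two wires between them, roof the lower part, their underside 103 mm above the floor. Uphill of x = 106 mm the lane is open from above: the loading bay.
- bay (a point): Centre of the loading bay: the point on the empty lane's floor 150 mm uphill of the lane's origin, on the centre line. A jar let go here, standing square on the floor, slides down by itself.
- stop_bar (a joint): Angle (rad) of the empty lane's stop bar, a steel rod 8 mm thick, 59 mm long: 0 = shut, across the lane on its keeper (hard stop); grows as it swings up and over, away from the lane, towards lane +y; 1.57 = square to the floor, 1.95 at most. Friction holds it near upright; from below about 0.8 it falls shut by itself. Under 1 N at the peg moves it.
- stop_bar_pivot (a point): Point on the stop bar's pivot axis, at lane x = -4 mm, y = +33.5 mm, z = +48 mm. The axis is parallel to the lane's x; the bar swings in the plane square to the lane. The rod lies at lane x = -8 to 0 mm.
- stop_bar_peg (a point): Middle of the dark round steel peg that swings the stop bar: 14 mm thick, parallel to lane x, standing out downhill of the bar from lane x = -10 to -48 mm (this point at -33), 30 mm from the pivot axis. Shut, it is at lane y = +3.5, z = +48 mm. Pinch it from above, fingers closing across the lane, and lead it round its arc (it turns in the pads), or push it over.
- jar_a: Loose spice jar, round, 44 mm across, 96 mm tall, dark cap from 75 mm up, about 0.11 kg, standing upright on the hob cover to the right of the rack. Origin: centre of its underside, z up along the jar. One of the two jars to load; either may go first.
- jar_b: The second loose spice jar to load, same size and shape as jar_a, same origin.
- stocked_jar: Same kind of spice jar, already standing at the stop in the stocked lane, the one further from the robot, whose centre line is at lane y = -60 mm and which has the same walls and arches: leave it. Origin: centre of its underside.
- other_bar (a joint): Angle (rad) of the stocked lane's own stop bar, 0 = shut; its peg is at lane y = -63.5 mm, z = +48 mm. Leave it shut.
- garlic: Garlic bulb, 60 mm across, 59 mm tall, loose on the hob cover among the jars: leave it. Origin: centre of its underside.
- lemon: Lemon, 71 x 53 x 51 mm, loose on the hob cover further back, near the range hood, whose front edge hangs across at x = 0.59 m, 0.58 m above the hob: leave it. Origin: centre of its underside.
- ramekin: Small white ceramic dish, 68 mm across, 36 mm tall, loose on the hob cover at the right, towards the worktop and the tall cabinet that closes the kitchen on that side (its side wall at about y = -0.6 m, its front at x = 0.28 m): leave it. Origin: centre of its underside.

How it is judged:
By the outcome, as a careful person would: the job done as asked, in the order asked, and still so for the second after the job is handed in, with the robot touching nothing.
It also fails if it takes over 72 s, if anything falls off the work surface, if the arm or the gripper's body presses on something with over 40 N, if the wrist force passes 120 N, or if a joint passes its speed limit or range.

## Working session

There is one attempt and no reset: what is moved stays moved. The work goes in short steps, Python scripts to look and compute and a tool call to move; the robot and the scene stay as the last step left them, time stands still between calls to the robot, and variables do not carry over. Pictures are saved under pics/ and viewed, at most 10 in all, crops included, and the job is handed in when it is done.

```bash
ls; mkdir -p pics
```

Run:
```python
from rig import robot
import cv2,numpy as np
o=robot.get_obs();print(o['time'],o['position'],o['tool_rot'],robot.grip_depth)
for n in ['scene','top']:
    c=robot.camera(n);cv2.imwrite(f'pics/{n}0.png',c['img'][:,:,::-1]);np.savez(f'{n}0.npz',**c)
    print(n,{k:np.round(c[k],4) for k in c if k!='img'})
```

```text
pics
rig.py
0.0 [0.16323173 0.60249795 0.19827186] [ 1.31997915e-01  9.91249402e-01 -1.03777812e-03 -3.11478121e-04] 0.0187
scene {'fx': np.float64(428.0808), 'fy': np.float64(428.0808), 'cx': np.float64(320.9493), 'cy': np.float64(195.8668), 'xyz': array([ 0.1922, -0.6526,  0.5363]), 'attitude': array([ 0.8253, -0.2276,  0.1263, -0.5012])}
top {'fx': np.float64(448.8285), 'fy': np.float64(448.8285), 'cx': np.float64(320.158), 'cy': np.float64(204.8697), 'xyz': array([ 0.4067, -0.0265,  1.1033]), 'attitude': array([-0.7031,  0.7067, -0.0462,  0.0638])}
```

View pics/scene0.png

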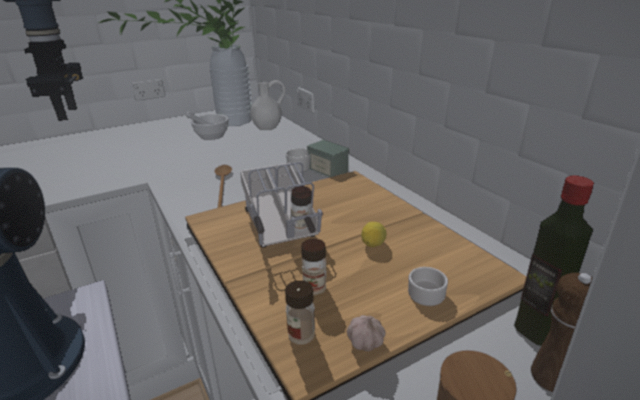

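View pics/top0.png

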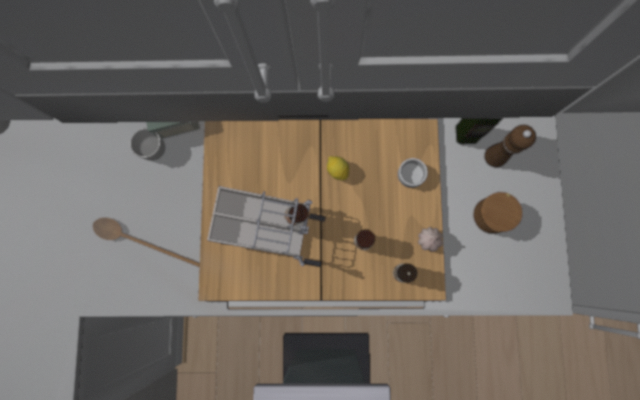

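The scene view shows the rack around (280,205), with the jars at (315,265) and (300,312), garlic at (366,333), ramekin at (428,287) and lemon at (374,234). In the top view the rack's low end faces right. The dark pegs are at about (315,217) and (313,263), and the jar caps at (366,239) and (406,273). I'll zoom in next.

Create h.py:
```python
import numpy as np,cv2
from scipy.spatial.transform import Rotation as R
def load(n): return dict(np.load(n+'.npz'))
def ray(c,u,v):
    d=R.from_quat(c['attitude']).apply([(u-c['cx'])/c['fx'],(v-c['cy'])/c['fy'],1]);return c['xyz'],d
def onz(c,u,v,z):
    p,d=ray(c,u,v);return p+d*(z-p[2])/d[2]
def tri(c1,a,c2,b):
    p,d=ray(c1,*a);q,e=ray(c2,*b);s=np.linalg.lstsq(np.c_[d,-e],q-p,rcond=None)[0]
    A,B=p+s[0]*d,q+s[1]*e;return (A+B)/2,np.linalg.norm(A-B)
def proj(c,P):
    q=R.from_quat(c['attitude']).inv().apply(np.array(P)-c['xyz']);return np.c_[c['fx']*q[...,0]/q[...,2]+c['cx'],c['fy']*q[...,1]/q[...,2]+c['cy']]
```

Run:
```python
from h import *
t=load('top0')['img'][:,:,::-1];s=load('scene0')['img'][:,:,::-1]
a=cv2.resize(t[180:276,203:331],(800,600),interpolation=cv2.INTER_CUBIC)
b=cv2.resize(s[155:254,228:340],None,fx=6,fy=6,interpolation=cv2.INTER_CUBIC)
cv2.imwrite('pics/tz.png',a);cv2.imwrite('pics/sz.png',b)
```

```text
(no output)
```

View pics/tz.png

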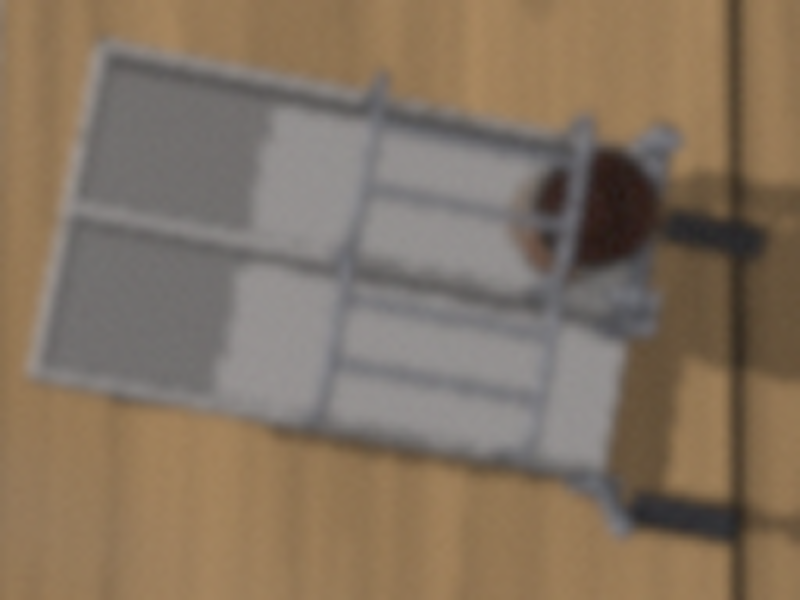

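View pics/sz.png

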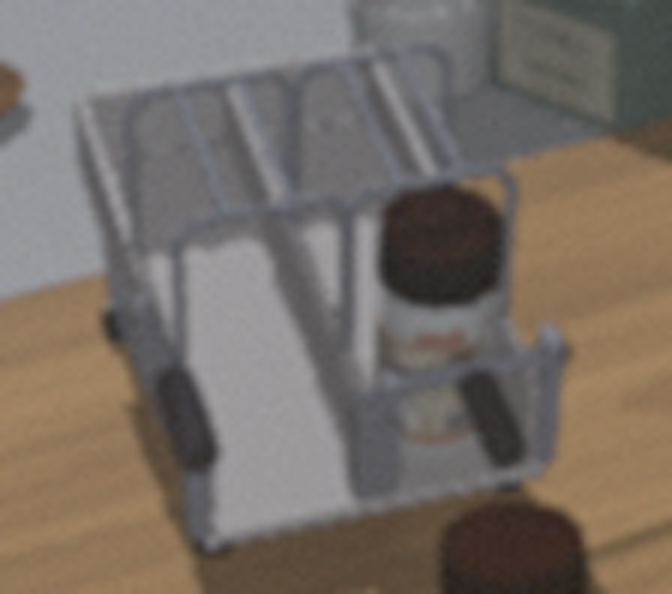

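Top zoom: the empty lane is the lower one, with wire arches crossing at x≈346 and 544, and the open peg at about (635–740, 507–522). Scene zoom: the open bar stands upright at the left with its peg at (175–205, 375–465). The shut peg is at (475–515, 380–460). I'll fit the lane pose to these points.

Create fit.py:
```python
from h import *
from scipy.optimize import least_squares
T,S=load('top0'),load('scene0')
tp=lambda X,Y:(203+X/6.25-.4,180+Y/6.25-.4)
sp=lambda X,Y:(228+X/6-.4,155+Y/6-.4)
def Rl(yaw): return R.from_euler('z',yaw)*R.from_euler('y',-.245)
obs=[(T,(-10,-63.5,48),tp(668,228)),(T,(-48,-63.5,48),tp(764,241)),
(T,(104,0,105),tp(346,332)),(T,(32,0,105),tp(544,364)),
(T,(200,30,34),tp(32,375)),(T,(200,-90,34),tp(103,45)),(T,(200,-30,34),tp(68,210)),
(S,(32,-30,105),sp(348,204)),(S,(104,-30,105),sp(290,76)),(S,(-48,-63.5,48),sp(510,455)),(S,(-10,-63.5,48),sp(473,382))]
def f(p): return np.concatenate([(proj(c,Rl(p[3]).apply(np.array(P)/1e3)[None]+p[:3])[0]-uv) for c,P,uv in obs])
def fit():
    p=[.45,0,.04,1.7]
    r=least_squares(f,p,loss='soft_l1');return r.x,r.fun.reshape(-1,2)
```

Run:
```python
from fit import *
p,res=fit();print(p.round(4));print(res.round(1))
W=lambda P:Rl(p[3]).apply(np.array(P)/1e3)+p[:3]
t,u=tri(T,tp(688,514),S,sp(188,420));print('open peg mid',t,u,'lane',Rl(p[3]).inv().apply(t-p[:3])*1e3)
t,u=tri(T,tp(716,234),S,sp(493,420));print('shut peg mid',t,u,'lane',Rl(p[3]).inv().apply(t-p[:3])*1e3)
for n,P in dict(bay=(150,0,0),guard=(104,0,105),piv=(-4,33.5,48)).items(): print(n,W(P))
for n,u,v in [('a',406,273),('b',366,239)]:
    print(n,onz(T,u,v,.112))
# dark cap blobs in both
for c,n,boxes in [(T,'top',[(394,260,420,286),(354,228,378,252)]),(S,'scene',[(280,275,320,315),(298,235,332,268)])]:
    for x0,y0,x1,y1 in boxes:
        g=c['img'][y0:y1,x0:x1].max(2);m=(g<75).astype(np.uint8)
        k,l,st,ce=cv2.connectedComponentsWithStats(m);i=1+st[1:,4].argmax();print(n,ce[i]+[x0,y0],st[i])
```

```text
[0.4829 0.0565 0.0391 1.3999]
[[-0.7 -0.3]
 [-0.1  0.7]
 [-1.6 -0.1]
 [ 0.1  1. ]
 [ 0.5  0.2]
 [ 0.1  0.2]
 [ 0.3 -0. ]
 [ 0.2 -1. ]
 [ 0.3 -0.4]
 [ 0.3  0.8]
 [ 0.5  0.3]]
open peg mid [0.4348449  0.01527836 0.10861039] 0.0026771011785670386 lane [-30.50355942  40.3398255   79.26278657]
shut peg mid [0.53873397 0.00588777 0.07952567] 0.0010305242049373888 lane [-29.39174632 -63.63258196  49.00480743]
bay [0.50765405 0.19992329 0.07549688]
guard [0.49573088 0.13085007 0.16620371]
piv [0.44724857 0.04692476 0.0847098 ]
a [ 0.41115192 -0.18832761  0.112     ]
b [ 0.48552893 -0.10295608  0.112     ]
top [406.64948454 272.82130584] [  3   4  20  19 291]
top [365.04395604 238.92307692] [  3   2  18  19 273]
scene [299.17647059 294.44042232] [  5   6  29  28 663]
scene [312.85950413 250.00619835] [  3   3  25  24 484]
```

Lane fit residuals are about 1 px. The lane origin is near (0.483, 0.057, 0.039), yaw 1.40, and the bar is open at about 1.79 rad. I'll turn the tool so the fingers close across the lane.

Create go.py:
```python
import sys
from fit import *
from rig import robot
P0=np.array([.4829,.0565,.0391]);YAW=1.40;RL=Rl(YAW)
def W(x,y,z): return RL.apply([x/1e3,y/1e3,z/1e3])+P0
def peg(th,x=-36,down=.008): return W(x,33.5-30*np.cos(th),48+30*np.sin(th))-[0,0,down]
def delta(*targets):
    o=robot.get_obs();r=R.from_quat(o['tool_rot']);p=o['position']
    y=r.apply([0,1,0]);e=np.arctan2(y[1],y[0])-(YAW+np.pi/2);e=(e+np.pi/2)%np.pi-np.pi/2
    print('t',round(o['time'],2),'turn',round(e,3),'q',o['q'].round(2),'F',o['ft_force'].round(1))
    for t in targets:
        print(np.round(t,4),'d',r.inv().apply(t-p).round(4));p=t
```

```text
(no output)
```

>>> nudge_tcp(ticks=[[0,0,-0.004,0.123],[0,0,-0.004,0.123],[0,0,-0.004,0.123],[0,0,-0.004,0.123],[0,0,-0.004,0.123],[0,0,-0.004,0.123],[0,0,-0.004,0.123],[0,0,-0.004,0.123],[0,0,-0.004,0.123],[0,0,-0.004,0.123],[0,0,-0.004,0.123],[0,0,-0.004,0.123],[0,0,0,0]], jaw=0.03, clamp_n=10)

```text
time: 1.18
position: [0.1636, 0.6034, 0.2476]
tool_rot: [0.765, 0.644, 0.0, -0.0]
ft_force: [0.4, 0.3, 0.8]
grip_width: 0.0303
grip_force: 0.0
```

```bash
python3 -c "
from go import *
delta(peg(1.78)+[0,0,.05],peg(1.78),*[peg(t) for t in (1.5,1.2,.9,.6,.3,.1)])"
```

```text
t 1.18 turn -0.001 q [ 1.13  0.48  1.38 -0.    1.29  1.3 ] F [0.4 0.3 0.8]
[0.4346 0.0103 0.1474] d [-0.538   0.3685  0.0999]
[0.4346 0.0103 0.0974] d [-0.   -0.    0.05]
[0.4428 0.0088 0.098 ] d [-0.0001  0.0084 -0.0006]
[0.4515 0.0078 0.0961] d [0.0005 0.0087 0.0019]
[0.4594 0.0075 0.0917] d [0.0011 0.0078 0.0043]
[0.4657 0.008  0.0854] d [0.0016 0.0061 0.0064]
[0.4699 0.0093 0.0775] d [0.002  0.0039 0.0078]
[0.4713 0.0105 0.0718] d [0.0014 0.0012 0.0057]
```

>>> nudge_tcp(ticks=[[-0.03,0.0205,0,0],[-0.03,0.0205,0,0],[-0.03,0.0205,0,0],[-0.03,0.0205,0,0],[-0.03,0.0205,0,0],[-0.03,0.0205,0,0],[-0.03,0.0205,0,0],[-0.03,0.0205,0,0],[-0.03,0.0205,0,0],[-0.03,0.0205,0,0],[-0.03,0.0205,0,0],[-0.03,0.0205,0,0],[-0.03,0.0205,0.016,0],[-0.03,0.0205,0.016,0],[-0.03,0.0205,0.016,0],[-0.03,0.0205,0.016,0],[-0.03,0.0205,0.016,0],[-0.028,0.02,0.016,0],[0,0,0,0]])

```text
time: 2.77
position: [0.4386, 0.0055, 0.1491]
tool_rot: [0.765, 0.644, -0.0, 0.001]
ft_force: [0.1, -0.4, 0.0]
grip_width: 0.0301
grip_force: 0.0
```

Run:
```python
from go import *
delta(peg(1.78)+[0,0,.05],peg(1.78))
c=robot.camera('scene');w=robot.camera('wrist');print(w['xyz'],w['attitude']);np.savez('w1.npz',**w)
cv2.imwrite('pics/s1.png',np.vstack([cv2.resize(c['img'][60:260,180:400],(660,600))[:,:,::-1][:300],cv2.resize(w['img'],(480,300))[:,:,::-1].copy() if 0 else np.hstack([cv2.resize(w['img'],(480,300))[:,:,::-1],np.zeros((300,180,3),np.uint8)])]))
```

```text
t 2.77 turn -0.001 q [-0.24  0.36  1.94 -0.    0.84 -0.07] F [ 0.1 -0.4  0. ]
[0.4346 0.0103 0.1474] d [ 0.0041 -0.0047  0.0016]
[0.4346 0.0103 0.0974] d [ 0.0001 -0.      0.05  ]
[0.44967602 0.08149121 0.33438474] [ 0.98675422 -0.08484969 -0.01271513  0.137677  ]
```

View pics/s1.png

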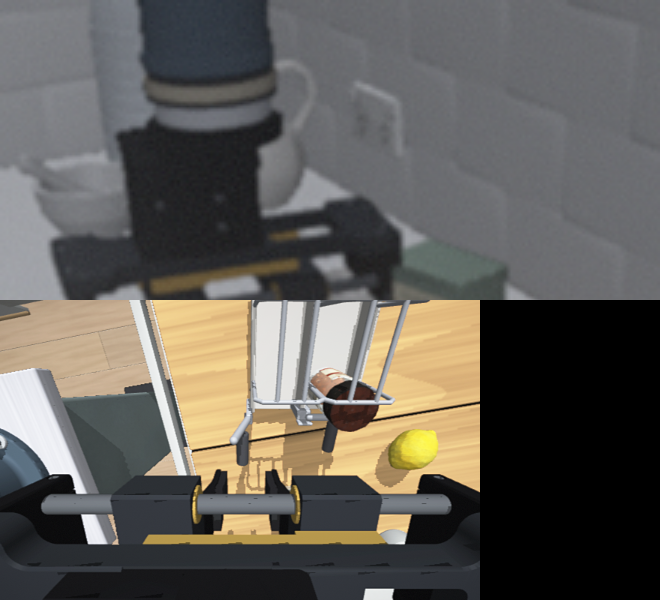

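The gripper's long side lies across the lane. The wrist view shows the open peg at full-image px (323, 173–217) and the shut peg at about (438, 165–203). I'll check both against the fit.

Run:
```python
from go import *
w=load('w1')
for th in (1.7,1.8,1.9): print(th,proj(w,np.array([W(x,33.5-30*np.cos(th),48+30*np.sin(th)) for x in (-10,-48)])).round(0).tolist())
print(proj(w,np.array([W(x,-63.5,48) for x in (-10,-48)])).round(0).tolist())
g=w['img'].max(2);
for y0,y1,x0,x1 in [(165,225,305,345),(155,210,420,460)]:
    m=(g[y0:y1,x0:x1]<80).astype(np.uint8);k,l,st,ce=cv2.connectedComponentsWithStats(m);i=1+st[1:,4].argmax();print(ce[i]+[x0,y0],st[i]+[x0,y0,0,0,0])
```

```text
1.7 [[328.0, 177.0], [328.0, 218.0]]
1.8 [[324.0, 177.0], [325.0, 217.0]]
1.9 [[321.0, 176.0], [321.0, 217.0]]
[[444.0, 162.0], [436.0, 200.0]]
[319.16908213 197.65217391] [314 176  13  44 207]
[442.35146899 175.2992383 ] [420 155  40  48 919]
```

>>> nudge_tcp(ticks=[[0.004,-0.0065,0.0016,0],[0,0,0.01,0],[0,0,0.01,0],[0,0,0.01,0],[0,0,0.01,0],[0,0,0.01,0],[0,0,0,0]])

```text
time: 3.45
position: [0.4276, 0.0179, 0.0991]
tool_rot: [0.763, 0.646, -0.001, -0.001]
ft_force: [-0.9, 0.4, -1.0]
grip_width: 0.03
grip_force: 0.0
```

>>> nudge_tcp(ticks=[[0,0.005,0,0],[0,0.005,0,0],[0,0.004,0.0005,0],[0.0005,0.004,0.001,0],[0.0005,0.004,0.002,0],[0.0005,0.004,0.002,0],[0.0008,0.003,0.003,0],[0.0008,0.003,0.0035,0],[0.001,0.002,0.004,0],[0.001,0.002,0.004,0],[0,0,0,0]])

```text
time: 4.37
position: [0.4661, 0.0148, 0.0787]
tool_rot: [0.765, 0.645, -0.0, -0.001]
ft_force: [0.2, -1.1, -0.1]
grip_width: 0.03
grip_force: 0.0
```

```bash
python3 -c "
from go import *
delta(peg(.3),peg(.1))"
```

```text
t 4.37 turn 0.001 q [-0.21  0.52  1.93  0.    0.69 -0.04] F [ 0.2 -1.1 -0.1]
[0.4699 0.0093 0.0775] d [-0.0047  0.0046  0.0011]
[0.4713 0.0105 0.0718] d [0.0014 0.0012 0.0057]
```

>>> nudge_tcp(ticks=[[-0.001,0.003,0.002,0],[-0.001,0.003,0.003,0],[0,0.001,0.003,0],[0,0,0,0],[0,0,-0.015,0],[0,0,-0.03,0],[0,0,-0.03,0],[0,-0.02,-0.03,0],[0.03,-0.02,-0.02,0],[0.03,-0.02,0,0],[0.03,0,0,0],[0,0,0,0]])

```text
time: 5.37
position: [0.4284, 0.114, 0.1975]
tool_rot: [0.763, 0.646, 0.001, -0.0]
ft_force: [-0.1, -1.2, -0.1]
grip_width: 0.0302
grip_force: 0.0
```

Run:
```python
from go import *
w=robot.camera('wrist');np.savez('w2.npz',**w);s=robot.camera('scene');np.savez('s2.npz',**s)
cv2.imwrite('pics/s2.png',np.hstack([w['img'][:350,150:550],cv2.resize(s['img'][140:290,210:380],(397,350))])[:,:,::-1])
for th in (0,.3,1.8): print(th,proj(w,np.array([W(x,33.5-30*np.cos(th),48+30*np.sin(th)) for x in (-10,-48)])).round(0).tolist())
cB=W(0,0,0)
ja,jb=np.array([.4113,-.189]),np.array([.4855,-.101])
for q,uv in ((ja,None),(jb,None)):
    print(proj(w,np.array([[*q,.112],[*q,.016]])).round(0).tolist(), proj(s,np.array([[*q,.112],[*q,.016]])).round(0).tolist())
delta(np.array([*jb,.21]),np.array([*jb,.016+.062-.0187]))
```

```text
0 [[381.0, 247.0], [378.0, 272.0]]
0.3 [[381.0, 252.0], [378.0, 278.0]]
1.8 [[350.0, 265.0], [348.0, 291.0]]
[[354.0, 428.0], [349.0, 365.0]] [[298.0, 287.0], [300.0, 333.0]]
[[407.0, 364.0], [390.0, 310.0]] [[312.0, 244.0], [314.0, 287.0]]
t 5.47 turn 0.004 q [ 0.    0.29  1.87 -0.    0.98  0.17] F [ 0.9 -1.6  0.4]
[ 0.4855 -0.101   0.21  ] d [-0.1996  0.0912 -0.013 ]
[ 0.4855 -0.101   0.0593] d [ 1.000e-04 -1.000e-04  1.507e-01]
```

View pics/s2.png

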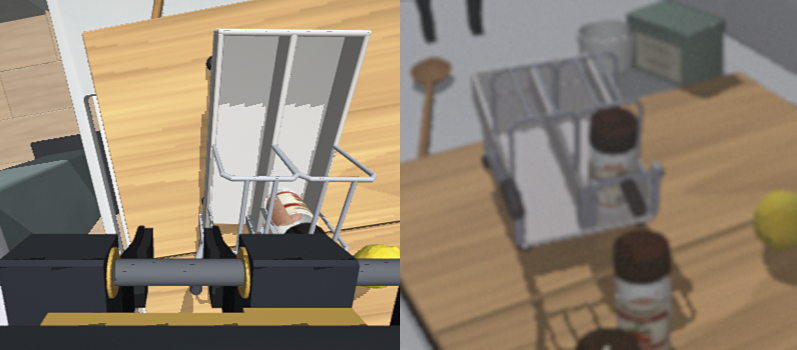

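The bar is still open: the peg is at wrist-crop (195,290) and scene-crop (512,200), matching 1.8 rad. The straddling fingers didn't carry it over. I'll go back and pinch it properly.

```bash
python3 -c "
from go import *
delta(peg(1.85,x=-34)+[0,0,.04],peg(1.85,x=-34,down=.014))"
```

```text
t 5.47 turn 0.004 q [ 0.    0.29  1.87 -0.    0.98  0.17] F [ 0.9 -1.6  0.4]
[0.433  0.0127 0.1374] d [-0.0961  0.0204  0.0595]
[0.433  0.0127 0.0914] d [ 0.    -0.     0.046]
```

>>> nudge_tcp(ticks=[[-0.024,0.005,0,0],[-0.024,0.005,0.01,0],[-0.024,0.005,0.02,0],[-0.024,0.005,0.03,0],[0,0,0,0],[0,0,0,0],[0,0,0,0],[0,0,0,0]], jaw=0.05)

```text
time: 6.13
position: [0.4329, 0.0124, 0.1374]
tool_rot: [0.765, 0.645, 0.0, 0.0]
ft_force: [0.4, 0.3, 0.1]
grip_width: 0.0498
grip_force: 0.0
```

```bash
python3 -c "
from go import *
delta(peg(1.85,x=-34)+[0,0,.04],peg(1.85,x=-34,down=.014))
w=robot.camera('wrist');np.savez('w3.npz',**w)
for th in (1.7,1.8,1.9): print(th,proj(w,np.array([W(x,33.5-30*np.cos(th),48+30*np.sin(th)) for x in (-10,-48)])).round(0).tolist())
cv2.imwrite('pics/w3.png',w['img'][120:400,180:500,::-1])
"
```

```text
t 6.13 turn 0.001 q [-0.23  0.38  1.96  0.    0.8  -0.06] F [0.4 0.3 0.1]
[0.433  0.0127 0.1374] d [ 0.0003 -0.     -0.    ]
[0.433  0.0127 0.0914] d [-0.     -0.0001  0.046 ]
1.7 [[334.0, 185.0], [333.0, 227.0]]
1.8 [[330.0, 185.0], [330.0, 227.0]]
1.9 [[326.0, 185.0], [326.0, 226.0]]
```

View pics/w3.png

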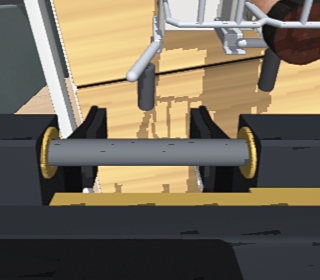

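The peg at full px (327, 185–230) is centred between the fingers (280 and 377). I'll lower and pinch.

>>> nudge_tcp(ticks=[[0,0,0.012,0],[0,0,0.012,0],[0,0,0.012,0],[0,0,0.01,0],[0,0,0,0],[0,0,0,0]], jaw=0.05)

```text
time: 6.68
position: [0.4326, 0.0129, 0.0911]
tool_rot: [0.764, 0.645, 0.0, 0.0]
ft_force: [-0.7, 0.5, 0.5]
grip_width: 0.0502
grip_force: 0.0
```

>>> nudge_tcp(ticks=[[0,0,0,0],[0,0,0,0],[0,0,0,0],[0,0,0,0],[0,0,0,0],[0,0,0,0]], jaw=0.0, clamp_n=5)

```text
time: 7.18
position: [0.4325, 0.0122, 0.0908]
tool_rot: [0.765, 0.644, 0.0, 0.0]
ft_force: [0.4, -0.1, -0.4]
grip_width: 0.018
grip_force: 0.0
```

```bash
python3 -c "
from go import *
o=robot.get_obs();print(RL.inv().apply(o['position']-P0+[0,0,.014])*1e3)
d=[peg(t,x=-34,down=.014) for t in (1.85,1.6,1.35,1.1,.85,.6,.35,.1,0)]
delta(*d)"
```

```text
[-34.69432393  42.09394139  76.43154853]
t 7.18 turn 0.001 q [-0.23  0.47  2.01 -0.    0.66 -0.06] F [ 0.4 -0.1 -0.4]
[0.433  0.0127 0.0914] d [ 0.0006  0.0003 -0.0006]
[0.4402 0.0112 0.0925] d [-0.0003  0.0074 -0.0011]
[0.4476 0.0101 0.0918] d [0.0002 0.0074 0.0007]
[0.4546 0.0095 0.0894] d [0.0006 0.007  0.0025]
[0.4609 0.0095 0.0853] d [0.001  0.0062 0.0041]
[0.466  0.01   0.0799] d [0.0014 0.005  0.0054]
[0.4696 0.011  0.0734] d [0.0016 0.0034 0.0065]
[0.4716 0.0124 0.0663] d [0.0018 0.0017 0.0071]
[0.4719 0.0131 0.0634] d [0.0007 0.0001 0.0029]
```

>>> nudge_tcp(ticks=[[0,0,0,0],[0,0,0,0],[0,0,0,0]], jaw=0.0, clamp_n=5)

```text
time: 7.43
position: [0.4321, 0.0122, 0.0909]
tool_rot: [0.764, 0.645, -0.0, -0.0]
ft_force: [-3.0, -1.9, 6.5]
grip_width: 0.0027
grip_force: 4.9
```

>>> nudge_tcp(ticks=[[0,0.0037,-0.0005,0],[0,0.0037,-0.0005,0],[0,0.0037,0.0003,0],[0,0.0037,0.0004,0],[0.0003,0.0035,0.0012,0],[0.0003,0.0035,0.0013,0],[0,0,0,0]])

```text
time: 8.02
position: [0.4582, 0.0079, 0.0895]
tool_rot: [0.765, 0.644, 0.002, 0.003]
ft_force: [1.9, -1.9, 6.6]
grip_width: 0.0006
grip_force: 3.0
```

Run:
```python
from go import *
w=robot.camera('wrist');s=robot.camera('scene');np.savez('s4.npz',**s);t=robot.camera('top')
o=robot.get_obs();print(o['ft_force'],o['position'],o['grip_width'])
cv2.imwrite('pics/s4.png',np.hstack([w['img'][100:400,180:480],cv2.resize(s['img'][175:275,220:320],(500,500),interpolation=cv2.INTER_CUBIC)[:300] if 0 else cv2.resize(s['img'][170:245,225:325],(400,300),interpolation=cv2.INTER_CUBIC)])[:,:,::-1])
print(proj(s,o['position'][None]),proj(w,o['position'][None]))
```

```text
[ 2.7456978  -2.39314897  6.21791095] [0.45782689 0.00797187 0.0896075 ] 0.00017668661211263094
[[272.90731228 231.23702424]] [[327.32072189 227.77729739]]
```

View pics/s4.png

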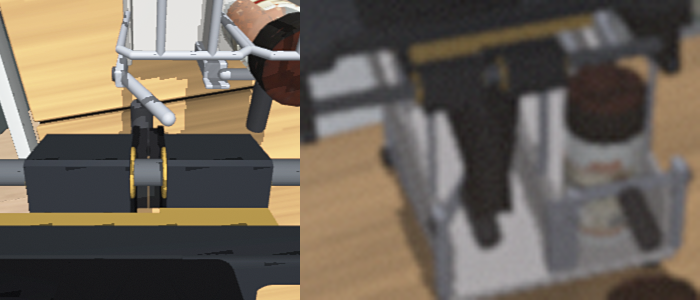

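The bar has swung past vertical. In the wrist crop its end moved to (168,117), from left of its base to right of it, and the fingertips are on the peg. I'll keep leading it down in small steps and watch the force.

>>> nudge_tcp(ticks=[[0,0.002,0.002,0],[0,0.002,0.002,0],[0,0.0015,0.0025,0],[0,0.0015,0.0025,0],[0,0,0,0]])

```text
time: 8.58
position: [0.4603, 0.0082, 0.079]
tool_rot: [0.765, 0.644, -0.001, -0.001]
ft_force: [0.3, 0.2, -0.6]
grip_width: 0.0002
grip_force: 0.0
```

>>> nudge_tcp(ticks=[[0.0005,0.001,0.003,0],[0.0005,0.001,0.003,0],[0.0005,0.001,0.003,0],[0.0005,0.0005,0.003,0],[0,0,0,0]])

```text
time: 9.0
position: [0.4642, 0.0096, 0.0667]
tool_rot: [0.765, 0.645, -0.001, -0.001]
ft_force: [0.4, -0.1, 0.1]
grip_width: 0.0007
grip_force: 0.0
```

Run:
```python
from go import *
w=robot.camera('wrist');np.savez('w5.npz',**w);s=robot.camera('scene');np.savez('s5.npz',**s)
```

>>> nudge_tcp(ticks=[[0,0,-0.01,0],[0,0,-0.02,0],[0,0,-0.03,0],[0,0,-0.035,0],[0,0,-0.035,0],[0,0,0,0],[0,0,0,0]])

```text
time: 9.68
position: [0.4662, 0.0091, 0.1995]
tool_rot: [0.765, 0.645, 0.002, 0.002]
ft_force: [-0.6, 1.3, -0.4]
grip_width: 0.0009
grip_force: 0.0
```

Run:
```python
from go import *
s=robot.camera('scene');w=robot.camera('wrist');np.savez('w6.npz',**w);np.savez('s6.npz',**s)
for n,c in (('s',s),('w',w),):
  for th in (0,.5,1.,1.5,1.87):
    P=np.array([W(x,33.5-30*np.cos(th),48+30*np.sin(th)) for x in (-16,-24,-32,-42)])
    uv=proj(c,P).round().astype(int);print(n,th,uv[0],uv[-1],[int(c['img'][v,u].max()) if 0<=v<400 and 0<=u<640 else None for u,v in uv])
P=W(-32,-63.5,48);uv=proj(s,P[None]);print(uv,s['img'][int(uv[0,1]),int(uv[0,0])])
jb=np.array([.4855,-.101]);delta(np.array([*jb,.16]),np.array([*jb,.0593]))
```

```text
s 0 [276 227] [280 236] [68, 69, 64, 62]
s 0.5 [274 222] [278 231] [115, 66, 69, 67]
s 1.0 [269 219] [273 228] [166, 131, 100, 113]
s 1.5 [262 219] [266 228] [167, 155, 109, 167]
s 1.87 [257 221] [260 230] [109, 122, 95, 105]
w 0 [334 166] [334 188] [80, 81, 81, 80]
w 0.5 [331 172] [330 194] [77, 74, 75, 82]
w 1.0 [320 176] [320 200] [235, 185, 214, 231]
w 1.5 [305 178] [306 202] [206, 97, 139, 154]
w 1.87 [294 178] [295 201] [229, 103, 216, 228]
[[310.35448008 225.8029985 ]] [58 53 52]
t 9.78 turn 0.001 q [-0.22  0.32  1.82 -0.    1.   -0.05] F [-0.3  0.5  0.7]
[ 0.4855 -0.101   0.16  ] d [-0.1053  0.0401  0.0369]
[ 0.4855 -0.101   0.0593] d [-0.000e+00  1.000e-04  1.007e-01]
```

The bar reads shut: the dark peg pixels lie along the 0 rad position. Next is jar_b.

>>> nudge_tcp(ticks=[[-0.03,0.01,0,0],[-0.03,0.01,0,0],[-0.025,0.01,0.01,0],[-0.02,0.01,0.012,0],[0,0,0.015,0],[0,0,0,0],[0,0,0,0],[0,0,0,0],[0,0,0,0],[0,0,0,0],[0,0,0,0]], jaw=0.08)

```text
time: 10.7
position: [0.4866, -0.1004, 0.1611]
tool_rot: [0.764, 0.645, 0.0, 0.0]
ft_force: [-0.4, 0.0, 0.6]
grip_width: 0.0658
grip_force: 0.0
```

Run:
```python
from go import *
jb=np.array([.4855,-.101]);delta(np.array([*jb,.16]),np.array([*jb,.0553]))
w=robot.camera('wrist');np.savez('w7.npz',**w)
s=robot.camera('scene')
cv2.imwrite('pics/w7.png',np.hstack([w['img'][:400,160:560],cv2.resize(s['img'][165:265,225:325],(400,400),interpolation=cv2.INTER_CUBIC)])[:,:,::-1])
print(proj(w,np.array([[*jb,.112],[*jb,.016]])))
```

```text
t 10.7 turn 0.002 q [-0.43  0.41  1.79  0.    0.94 -0.26] F [-0.4  0.   0.6]
[ 0.4855 -0.101   0.16  ] d [-0.0008 -0.001   0.0011]
[ 0.4855 -0.101   0.0553] d [ 0.000e+00 -1.000e-04  1.047e-01]
[[326.60322257 206.59242439]
 [326.86035119 181.15144163]]
```

View pics/w7.png

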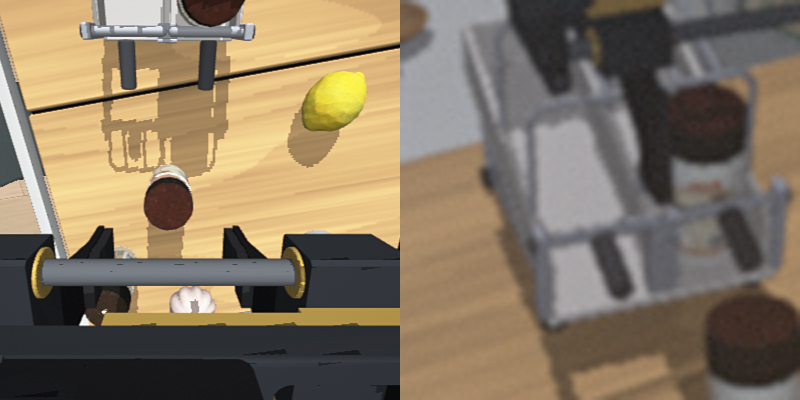

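Both bars are shut across their lanes, with pegs at scene-crop (610,265) and (740,240). Jar_b's cap at full px (328,203) matches the prediction (327,207). Next I'll grasp it.

>>> nudge_tcp(ticks=[[-0.0008,-0.001,0,0],[0,0,0.01,0],[0,0,0.015,0],[0,0,0.015,0],[0,0,0.015,0],[0,0,0.015,0],[0,0,0.015,0],[0,0,0.012,0],[0,0,0.008,0],[0,0,0,0],[0,0,0,0]])

```text
time: 11.72
position: [0.4852, -0.1015, 0.0554]
tool_rot: [0.765, 0.645, -0.0, -0.0]
ft_force: [-0.6, 0.5, 0.4]
grip_width: 0.0802
grip_force: 0.0
```

>>> nudge_tcp(ticks=[[0,0,0,0],[0,0,0,0],[0,0,0,0],[0,0,0,0],[0,0,0,0],[0,0,0,0],[0,0,0,0],[0,0,0,0]], jaw=0.0, clamp_n=12)

```text
time: 12.38
position: [0.4855, -0.1016, 0.0556]
tool_rot: [0.765, 0.645, 0.0, 0.0]
ft_force: [0.3, 0.3, 1.0]
grip_width: 0.0429
grip_force: 12.0
```

>>> nudge_tcp(ticks=[[0,0,0,0],[0,0,0,0],[0,0,-0.005,0],[0,0,-0.02,0],[0,0,-0.03,0],[0,0,-0.03,0],[0,0,-0.03,0],[0,0,-0.02,0],[0,0,0,0],[0,0,0,0]])

```text
time: 13.22
position: [0.4854, -0.1015, 0.1912]
tool_rot: [0.765, 0.645, 0.0, 0.001]
ft_force: [-0.8, -0.0, -2.2]
grip_width: 0.0424
grip_force: 12.0
```

Run:
```python
from go import *
h=.058
G=W(150,0,58)-[0,0,.0187]  # TCP when jar square at bay
delta(G+[0,0,.1],G+[0,0,.01],G)
```

```text
t 13.22 turn 0.001 q [-0.43  0.37  1.76 -0.    1.01 -0.26] F [-0.8 -0.  -2.2]
[0.5052 0.186  0.2131] d [ 0.2868 -0.029  -0.022 ]
[0.5052 0.186  0.1231] d [ 0.0001 -0.0002  0.09  ]
[0.5052 0.186  0.1131] d [ 0.   -0.    0.01]
```

>>> nudge_tcp(ticks=[[0,0,-0.02,0],[0,0,-0.02,0],[0.015,-0.0015,-0.02,0],[0.025,-0.0025,0,0],[0.03,-0.003,0,0],[0.03,-0.003,0,0],[0.03,-0.003,0,0],[0.03,-0.003,0,0],[0.03,-0.003,0,0],[0.03,-0.003,0,0],[0.03,-0.003,0,0],[0.02,-0.002,0,0],[0.012,-0.002,0,0],[0.005,0,0,0],[0,0,0,0],[0,0,0,0],[0,0,0,0]])

```text
time: 14.63
position: [0.5051, 0.185, 0.25]
tool_rot: [0.765, 0.644, -0.001, -0.0]
ft_force: [0.1, 0.5, -1.8]
grip_width: 0.0426
grip_force: 12.0
```

Run:
```python
from go import *
G=W(150,0,58)-[0,0,.0187]
delta(G+[0,0,.03],G+[0,0,.01],G)
w=robot.camera('wrist');np.savez('w8.npz',**w)
print([proj(w,W(*a)[None]).round(0)[0].tolist() for a in ((104,30,105),(104,-30,105),(104,-90,105),(200,30,34),(200,-90,34),(32,30,105),(32,-90,105))])
t=robot.camera('top');np.savez('t8.npz',**t)
```

```text
t 14.63 turn -0.0 q [ 0.14  0.35  1.59 -0.    1.2   0.32] F [ 0.1  0.5 -1.8]
[0.5052 0.186  0.1431] d [1.10e-03 1.00e-04 1.07e-01]
[0.5052 0.186  0.1231] d [0.   0.   0.02]
[0.5052 0.186  0.1131] d [0.   0.   0.01]
[[298.0, 247.0], [358.0, 247.0], [417.0, 247.0], [300.0, 132.0], [413.0, 132.0], [301.0, 297.0], [407.0, 297.0]]
```

Run:
```python
from go import *
w=load('w8');hsv=cv2.cvtColor(w['img'],cv2.COLOR_RGB2HSV)
for x in (190,175,160):
    e=proj(w,np.array([W(x,32.5,34),W(x,-92.5,34)]));r=int(round(e[0,1]))
    m=hsv[r,:,1]<50;c=np.where(m[280:440])[0]+280
    d=np.diff(m.astype(int));print(x,r,e[:,0].round(1),np.where(d)[0][(np.where(d)[0]>270)&(np.where(d)[0]<440)])
c=np.array(proj(w,np.array([W(190,y,34) for y in (27,-27,-33)])));print(c.round(1))
r=int(c[0,1]);print(w['img'][r,290:420].max(1).tolist())
```

```text
190 142 [297.7 414.3] [298 413]
175 155 [298.4 412.3] [299 411]
160 167 [299.1 410.3] [300 409]
[[302.8 141.6]
 [353.2 141.6]
 [358.8 141.6]]
[231, 232, 232, 233, 234, 235, 237, 238, 209, 179, 206, 219, 209, 152, 94, 112, 148, 162, 160, 160, 160, 160, 159, 160, 160, 160, 160, 160, 160, 160, 160, 160, 160, 160, 160, 160, 160, 160, 161, 160, 159, 160, 160, 160, 160, 160, 159, 160, 160, 160, 160, 159, 161, 160, 161, 160, 160, 160, 160, 162, 162, 130, 91, 99, 163, 211, 223, 220, 206, 177, 159, 159, 159, 160, 160, 159, 160, 159, 160, 160, 160, 159, 159, 160, 160, 160, 160, 159, 160, 160, 160, 160, 160, 161, 160, 160, 158, 159, 159, 160, 159, 159, 160, 159, 160, 160, 159, 159, 160, 159, 161, 153, 119, 94, 94, 95, 95, 95, 93, 110, 164, 209, 220, 210, 219, 227, 228, 229, 229, 230]
```

Wall edges in the wrist view agree with the fit to about 1 px, so I'll lower.

>>> nudge_tcp(ticks=[[0.001,0,0.015,0],[0,0,0.025,0],[0,0,0.025,0],[0,0,0.025,0],[0,0,0.02,0],[0,0,0.01,0],[0,0,0.005,0],[0,0,0,0],[0,0,0,0],[0,0,0,0]])

```text
time: 15.57
position: [0.5066, 0.1873, 0.1268]
tool_rot: [0.765, 0.644, 0.001, 0.001]
ft_force: [0.0, 0.1, -0.7]
grip_width: 0.0425
grip_force: 12.0
```

>>> nudge_tcp(ticks=[[0,0,0.002,0],[0,0,0.002,0],[0,0,0,0]])

```text
time: 15.82
position: [0.5054, 0.1873, 0.1217]
tool_rot: [0.765, 0.645, 0.0, 0.0]
ft_force: [0.9, 0.1, -1.5]
grip_width: 0.0423
grip_force: 12.0
```

>>> nudge_tcp(ticks=[[0,0,0.0015,0],[0,0,0.0015,0],[0,0,0,0]], clamp_n=8)

```text
time: 16.07
position: [0.5052, 0.1873, 0.1182]
tool_rot: [0.765, 0.645, -0.0, -0.0]
ft_force: [0.3, 1.1, -2.0]
grip_width: 0.0425
grip_force: 8.0
```

>>> nudge_tcp(ticks=[[0,0,0.001,0],[0,0,0.001,0],[0,0,0,0]])

```text
time: 16.32
position: [0.5057, 0.1871, 0.1169]
tool_rot: [0.765, 0.645, 0.0, 0.0]
ft_force: [-1.1, -0.2, 2.9]
grip_width: 0.0427
grip_force: 8.0
```

>>> nudge_tcp(ticks=[[0,0,0.001,0],[0,0,0,0]])

```text
time: 16.48
position: [0.5063, 0.1869, 0.1165]
tool_rot: [0.764, 0.645, 0.001, 0.001]
ft_force: [-0.4, -1.7, 6.3]
grip_width: 0.0426
grip_force: 8.0
```

>>> nudge_tcp(ticks=[[0,0,0.001,0],[0,0,0,0]], clamp_n=5)

```text
time: 16.65
position: [0.5062, 0.1869, 0.1153]
tool_rot: [0.764, 0.645, 0.001, 0.001]
ft_force: [-0.9, -1.4, 5.3]
grip_width: 0.0427
grip_force: 5.0
```

>>> nudge_tcp(ticks=[[0,0,0.001,0],[0,0,0,0]])

```text
time: 16.82
position: [0.5062, 0.1869, 0.1143]
tool_rot: [0.764, 0.645, 0.001, 0.001]
ft_force: [0.1, -1.7, 5.0]
grip_width: 0.0426
grip_force: 5.0
```

>>> nudge_tcp(ticks=[[0,0,0.001,0],[0,0,0,0]])

```text
time: 16.98
position: [0.5061, 0.1869, 0.1133]
tool_rot: [0.764, 0.645, 0.0, 0.001]
ft_force: [-0.7, -1.6, 6.2]
grip_width: 0.0426
grip_force: 5.0
```

Run:
```python
from go import *
w=robot.camera('wrist');np.savez('w9.npz',**w)
s=robot.camera('scene');np.savez('s9.npz',**s)
```

Run:
```python
from go import *
for n in ('w8','w9'):
    im=load(n)['img'].astype(int);m=((im[...,0]-im[...,2]>15)&(im.max(2)<110)).astype(np.uint8)
    k,l,st,ce=cv2.connectedComponentsWithStats(m);i=1+st[1:,4].argsort()[::-1][:3];print(n,ce[i].round(0).tolist(),st[i].tolist())
w=load('w9')
o=robot.get_obs()['position'];g=o+[0,0,.0187]
u=np.array([0,0,1]);nrm=RL.apply([0,0,1])
print('upright',proj(w,(g+.038*u)[None]),'square',proj(w,(g+.038*nrm)[None]))
```

```text
w8 [[327.0, 246.0], [328.0, 294.0], [413.0, 273.0]] [[287, 231, 82, 28, 1698], [292, 286, 73, 22, 1061], [406, 247, 16, 52, 261]]
w9 [[328.0, 296.0], [328.0, 249.0], [243.0, 274.0]] [[288, 286, 81, 27, 1582], [290, 238, 77, 21, 1131], [235, 247, 16, 52, 255]]
upright [[328.03641842 271.08194997]] square [[327.99864636 286.1854414 ]]
```

The cap moved 7 of the expected ~15 px, so the jar is about half turned. I'll lower a little more.

Create tilt.py:
```python
from go import *
w=robot.camera('wrist');im=w['img'].astype(int);m=((im[...,0]-im[...,2]>15)&(im.max(2)<110)).astype(np.uint8)
k,l,st,ce=cv2.connectedComponentsWithStats(m);print([s for s in st[1:].tolist() if 280<s[0]<300 and s[4]>300])
```

```text
(no output)
```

>>> nudge_tcp(ticks=[[0,0,0.001,0],[0,0,0,0]], clamp_n=4)

```text
time: 17.25
position: [0.5059, 0.187, 0.1121]
tool_rot: [0.765, 0.645, 0.0, 0.001]
ft_force: [-0.4, -2.5, 5.3]
grip_width: 0.0428
grip_force: 4.0
```

```bash
python3 tilt.py
```

```text
[[292, 241, 73, 18, 926], [287, 286, 83, 27, 1765]]
```

>>> nudge_tcp(ticks=[[0,0,0.001,0],[0,0,0,0]])

```text
time: 17.47
position: [0.5057, 0.1871, 0.1108]
tool_rot: [0.765, 0.645, 0.0, 0.0]
ft_force: [-0.9, -2.3, 4.9]
grip_width: 0.0428
grip_force: 4.0
```

```bash
python3 tilt.py
```

```text
[[295, 244, 67, 15, 705], [285, 286, 86, 27, 1916]]
```

>>> nudge_tcp(ticks=[[0,0,0.001,0],[0,0,0,0]])

```text
time: 17.68
position: [0.5056, 0.1872, 0.1095]
tool_rot: [0.765, 0.645, 0.0, 0.0]
ft_force: [0.0, -1.3, 4.8]
grip_width: 0.0431
grip_force: 4.0
```

```bash
python3 tilt.py
```

```text
[[297, 247, 62, 12, 510], [284, 286, 87, 27, 2036]]
```

>>> nudge_tcp(ticks=[[0,0,0.001,0],[0,0,0,0]])

```text
time: 17.9
position: [0.5054, 0.1872, 0.1084]
tool_rot: [0.765, 0.645, 0.0, 0.0]
ft_force: [-0.3, -2.6, 5.8]
grip_width: 0.0426
grip_force: 4.0
```

```bash
python3 tilt.py
```

```text
[[284, 286, 88, 27, 2128]]
```

>>> nudge_tcp(ticks=[[0,0,-0.0003,0],[0,0,0,0],[0,0,0,0],[0,0,0,0],[0,0,0,0]], jaw=0.06)

```text
time: 18.37
position: [0.5051, 0.1874, 0.1084]
tool_rot: [0.765, 0.645, -0.0, -0.0]
ft_force: [-0.6, -0.3, 0.3]
grip_width: 0.059
grip_force: 0.0
```

>>> nudge_tcp(ticks=[[0,0,-0.005,0],[0,0,-0.02,0],[0,0,-0.03,0],[0,0,-0.03,0],[0,0,-0.03,0],[0,0,-0.02,0],[0,0,0,0],[0,0,0,0]])

```text
time: 19.03
position: [0.5061, 0.1874, 0.2453]
tool_rot: [0.765, 0.645, 0.001, 0.001]
ft_force: [-1.0, -0.8, -0.1]
grip_width: 0.0602
grip_force: 0.0
```

Create chk.py:
```python
from go import *
s=robot.camera('scene');w=robot.camera('wrist');np.savez('sc.npz',**s);np.savez('wc.npz',**w)
def dark(c,P):
    u,v=proj(c,P[None])[0].round().astype(int);p=c['img'][v-1:v+2,u-1:u+2].reshape(-1,3).mean(0).round() if 0<v<399 and 0<u<639 else None;return (int(u),int(v)),p
for n,c in (('s',s),('w',w)):
    for x in (22,66,150): print(n,x,'cap',dark(c,W(x,0,96)),'capside',dark(c,W(x-20,0,86)))
    print(n,'stocked',dark(c,W(22,-60,96)))
o=robot.get_obs();print(o['time'],o['ft_force'].round(1))
```

```bash
python3 chk.py
```

```text
s 22 cap ((273, 197), array([55., 45., 43.])) capside ((275, 207), array([46., 43., 41.]))
s 66 cap ((267, 183), array([104., 103., 104.])) capside ((270, 193), array([61., 49., 46.]))
s 150 cap ((257, 160), array([152., 154., 159.])) capside ((260, 169), array([115., 116., 121.]))
s stocked ((301, 192), array([55., 44., 41.]))
w 22 cap ((328, 302), array([212., 220., 229.])) capside ((328, 306), array([41., 23., 18.]))
w 66 cap ((328, 274), array([108., 113., 119.])) capside ((328, 280), array([ 91.,  96., 102.]))
w 150 cap ((328, 208), array([212., 211., 207.])) capside ((328, 219), array([212., 211., 207.]))
w stocked ((380, 302), array([208., 215., 223.]))
19.1333 [-0.1 -0.3 -0.9]
```

Jar_b slid down to the stop: its cap is at lane x≈22 in the scene view. Now jar_a, after checking the garlic clearance.

Run:
```python
from go import *
T=load('top0');print('garlic',onz(T,430,238,.05))
ja=np.array([.4113,-.189]);delta(np.array([*ja,.24]),np.array([*ja,.0553]))
```

```text
garlic [ 0.49203777 -0.256868    0.05      ]
t 19.13 turn 0.001 q [0.15 0.36 1.6  0.   1.19 0.32] F [-0.1 -0.3 -0.9]
[ 0.4113 -0.189   0.24  ] d [-0.3864 -0.0281  0.0032]
[ 0.4113 -0.189   0.0553] d [1.000e-04 4.000e-04 1.847e-01]
```

>>> nudge_tcp(ticks=[[-0.02,-0.002,-0.005,0],[-0.03,-0.002,0,0],[-0.03,-0.002,0,0],[-0.03,-0.002,0,0],[-0.03,-0.002,0,0],[-0.03,-0.002,0,0],[-0.03,-0.002,0,0],[-0.03,-0.002,0,0],[-0.03,-0.002,0,0],[-0.03,-0.002,0,0],[-0.03,-0.002,0.01,0],[-0.03,-0.003,0.03,0],[-0.026,-0.003,0.03,0],[-0.01,0,0.015,0],[0,0,0,0],[0,0,0,0],[0,0,0,0]], jaw=0.08)

```text
time: 20.55
position: [0.4126, -0.1871, 0.1643]
tool_rot: [0.765, 0.645, 0.0, -0.001]
ft_force: [-0.0, -0.9, 1.3]
grip_width: 0.08
grip_force: 0.0
```

Run:
```python
from go import *
ja=np.array([.4113,-.189]);delta(np.array([*ja,.16]),np.array([*ja,.0553]))
w=robot.camera('wrist');im=w['img'];m=(im.max(2)<75).astype(np.uint8);m[250:]=0;m[:120]=0
k,l,st,ce=cv2.connectedComponentsWithStats(m);print([(c.round().tolist(),s.tolist()) for c,s in zip(ce[1:],st[1:]) if s[4]>150])
print(proj(w,np.array([[*ja,.112]])))
```

```text
t 20.55 turn 0.001 q [-0.67  0.35  1.89  0.    0.9  -0.5 ] F [-0.  -0.9  1.3]
[ 0.4113 -0.189   0.16  ] d [-0.0021 -0.001   0.0043]
[ 0.4113 -0.189   0.0553] d [-1.000e-04  1.000e-04  1.047e-01]
[([17.0, 141.0], [0, 120, 36, 47, 786]), ([167.0, 138.0], [107, 120, 130, 37, 2862]), ([327.0, 206.0], [303, 181, 48, 51, 1886]), ([248.0, 240.0], [225, 225, 37, 25, 564]), ([408.0, 240.0], [394, 226, 38, 24, 555]), ([119.0, 242.0], [33, 232, 161, 18, 2234]), ([538.0, 242.0], [463, 232, 169, 18, 2285])]
[[326.71936089 206.98468809]]
```

Jar_a's cap is at (327,206), as predicted. Grasping it.

>>> nudge_tcp(ticks=[[-0.002,-0.001,0.005,0],[0,0,0.01,0],[0,0,0.015,0],[0,0,0.015,0],[0,0,0.015,0],[0,0,0.015,0],[0,0,0.015,0],[0,0,0.012,0],[0,0,0.007,0],[0,0,0,0],[0,0,0,0]])

```text
time: 21.52
position: [0.4117, -0.1894, 0.0557]
tool_rot: [0.764, 0.645, 0.0, 0.0]
ft_force: [0.5, -0.2, -0.1]
grip_width: 0.0801
grip_force: 0.0
```

>>> nudge_tcp(ticks=[[0,0,0,0],[0,0,0,0],[0,0,0,0],[0,0,0,0],[0,0,0,0],[0,0,0,0],[0,0,0,0],[0,0,0,0]], jaw=0.0, clamp_n=12)

```text
time: 22.18
position: [0.4114, -0.1897, 0.0555]
tool_rot: [0.765, 0.645, 0.0, 0.0]
ft_force: [-0.3, 0.2, 2.0]
grip_width: 0.0423
grip_force: 12.0
```

>>> nudge_tcp(ticks=[[0,0,0,0],[0,0,0,0],[0,0,-0.005,0],[0,0,-0.02,0],[0,0,-0.03,0],[0,0,-0.03,0],[0,0,-0.03,0],[0,0,-0.03,0],[0,0,-0.03,0],[0,0,-0.02,0],[0,0,0,0],[0,0,0,0]])

```text
time: 23.18
position: [0.4115, -0.1897, 0.2512]
tool_rot: [0.765, 0.645, 0.0, 0.001]
ft_force: [-0.3, -0.2, -2.2]
grip_width: 0.0426
grip_force: 12.0
```

Run:
```python
from go import *
G=W(150,0,58)-[0,0,.0187]
delta(G+[0,0,.137],G+[0,0,.01],G)
```

```text
t 23.18 turn 0.001 q [-0.68  0.22  1.78  0.    1.14 -0.51] F [-0.3 -0.2 -2.2]
[0.5052 0.186  0.2501] d [0.3862 0.0288 0.0008]
[0.5052 0.186  0.1231] d [ 1.00e-04 -3.00e-04  1.27e-01]
[0.5052 0.186  0.1131] d [ 0.   -0.    0.01]
```

>>> nudge_tcp(ticks=[[0.015,0.001,0,0],[0.025,0.002,0,0],[0.03,0.002,0,0],[0.03,0.002,0,0],[0.03,0.002,0,0],[0.03,0.002,0,0],[0.03,0.002,0,0],[0.03,0.002,0,0],[0.03,0.002,0,0],[0.03,0.003,0,0],[0.03,0.003,0,0],[0.03,0.003,0,0],[0.022,0.002,0,0],[0.015,0.001,0,0],[0.008,0,0,0],[0,0,0,0],[0,0,0,0],[0,0,0,0],[0,0,0,0]])

```text
time: 24.77
position: [0.5046, 0.1838, 0.25]
tool_rot: [0.765, 0.644, -0.001, -0.0]
ft_force: [-0.4, 0.2, -0.8]
grip_width: 0.0425
grip_force: 12.0
```

Run:
```python
from go import *
G=W(150,0,58)-[0,0,.0187]
delta(G+[0,0,.01],G)
```

```text
t 24.77 turn -0.001 q [ 0.14  0.35  1.59 -0.    1.2   0.31] F [-0.4  0.2 -0.8]
[0.5052 0.186  0.1231] d [0.0024 0.0003 0.127 ]
[0.5052 0.186  0.1131] d [0.   0.   0.01]
```

>>> nudge_tcp(ticks=[[0.0022,0.0003,0.015,0],[0,0,0.025,0],[0,0,0.025,0],[0,0,0.025,0],[0,0,0.02,0],[0,0,0.01,0],[0,0,0.007,0],[0,0,0.003,0],[0,0,0,0],[0,0,0,0]])

```text
time: 25.6
position: [0.5066, 0.187, 0.1213]
tool_rot: [0.765, 0.644, 0.001, 0.001]
ft_force: [-1.4, 0.2, -1.0]
grip_width: 0.0426
grip_force: 12.0
```

```bash
python3 tilt.py
```

```text
[[293, 236, 73, 22, 1118], [292, 286, 72, 22, 1117]]
```

>>> nudge_tcp(ticks=[[0,0,0.0015,0],[0,0,0.0015,0],[0,0,0,0]], clamp_n=8)

```text
time: 25.9
position: [0.5058, 0.1871, 0.1176]
tool_rot: [0.765, 0.645, 0.0, 0.0]
ft_force: [0.3, 1.6, -1.3]
grip_width: 0.0429
grip_force: 8.0
```

>>> nudge_tcp(ticks=[[0,0,0.001,0],[0,0,0.001,0],[0,0,0,0]], clamp_n=5)

```text
time: 26.15
position: [0.5061, 0.1868, 0.116]
tool_rot: [0.764, 0.645, 0.0, 0.001]
ft_force: [-0.0, -1.2, 3.8]
grip_width: 0.0425
grip_force: 5.0
```

>>> nudge_tcp(ticks=[[0,0,0.001,0],[0,0,0.001,0],[0,0,0,0]], clamp_n=4)

```text
time: 26.4
position: [0.506, 0.1868, 0.1139]
tool_rot: [0.764, 0.645, 0.0, 0.0]
ft_force: [-0.9, -1.6, 4.7]
grip_width: 0.0427
grip_force: 4.0
```

```bash
python3 tilt.py
```

```text
[[293, 241, 71, 17, 777], [289, 286, 79, 24, 1301]]
```

>>> nudge_tcp(ticks=[[0,0,0.001,0],[0,0,0.001,0],[0,0,0,0]])

```text
time: 26.7
position: [0.5059, 0.1868, 0.1116]
tool_rot: [0.765, 0.645, 0.0, 0.0]
ft_force: [-0.0, -1.4, 4.5]
grip_width: 0.0428
grip_force: 4.0
```

>>> nudge_tcp(ticks=[[0,0,0.001,0],[0,0,0.001,0],[0,0,0,0]])

```text
time: 26.95
position: [0.5057, 0.1869, 0.1095]
tool_rot: [0.765, 0.645, -0.0, 0.0]
ft_force: [-1.1, -2.1, 4.9]
grip_width: 0.0425
grip_force: 4.0
```

>>> nudge_tcp(ticks=[[0,0,0.001,0],[0,0,0.0003,0],[0,0,0,0]])

```text
time: 27.2
position: [0.5058, 0.1869, 0.1081]
tool_rot: [0.765, 0.645, -0.0, 0.0]
ft_force: [-2.0, -2.6, 3.5]
grip_width: 0.0425
grip_force: 4.0
```

```bash
python3 tilt.py
```

```text
[[286, 286, 85, 22, 1314]]
```

>>> nudge_tcp(ticks=[[0,0,-0.0003,0],[0,0,0,0],[0,0,0,0],[0,0,0,0],[0,0,0,0]], jaw=0.06)

```text
time: 27.67
position: [0.5056, 0.1872, 0.1081]
tool_rot: [0.765, 0.645, -0.0, -0.0]
ft_force: [-1.0, 0.1, -0.2]
grip_width: 0.0591
grip_force: 0.0
```

>>> nudge_tcp(ticks=[[0,0,-0.005,0],[0,0,-0.02,0],[0,0,-0.03,0],[0,0,-0.03,0],[0,0,-0.03,0],[0,0,-0.02,0],[0.03,0,0,0],[0.03,0,0,0],[0.03,0,0,0],[0.03,0,0,0],[0,0,0,0],[0,0,0,0]])

```text
time: 28.67
position: [0.5257, 0.3065, 0.2433]
tool_rot: [0.764, 0.646, -0.0, 0.0]
ft_force: [0.3, -0.9, 0.2]
grip_width: 0.06
grip_force: 0.0
```

```bash
python3 chk.py
```

Run:
```python
from go import *
s=load('sc');w=load('wc')
cv2.imwrite('pics/fin.png',np.hstack([cv2.resize(s['img'][160:260,225:325],(450,450),interpolation=cv2.INTER_CUBIC),w['img'][:,170:500][:, :][:400].copy().repeat(1,0) if 0 else cv2.resize(w['img'][150:400,200:450],(350,450))])[:,:,::-1])
```

```text
s 22 cap ((273, 197), array([51., 43., 41.])) capside ((275, 207), array([44., 41., 39.]))
s 66 cap ((267, 183), array([59., 55., 52.])) capside ((270, 193), array([51., 44., 42.]))
s 150 cap ((257, 160), array([151., 153., 158.])) capside ((260, 169), array([114., 114., 120.]))
s stocked ((301, 192), array([50., 41., 38.]))
w 22 cap ((328, 383), array([19., 19., 21.])) capside ((328, 384), array([18., 18., 20.]))
w 66 cap ((328, 363), array([19., 19., 21.])) capside ((328, 364), array([19., 19., 21.]))
w 150 cap ((328, 317), array([156., 130.,  64.])) capside ((328, 321), array([156., 130.,  65.]))
w stocked ((375, 383), array([18., 18., 20.]))
28.7667 [ 0.1  0.6 -0. ]
```

View pics/fin.png

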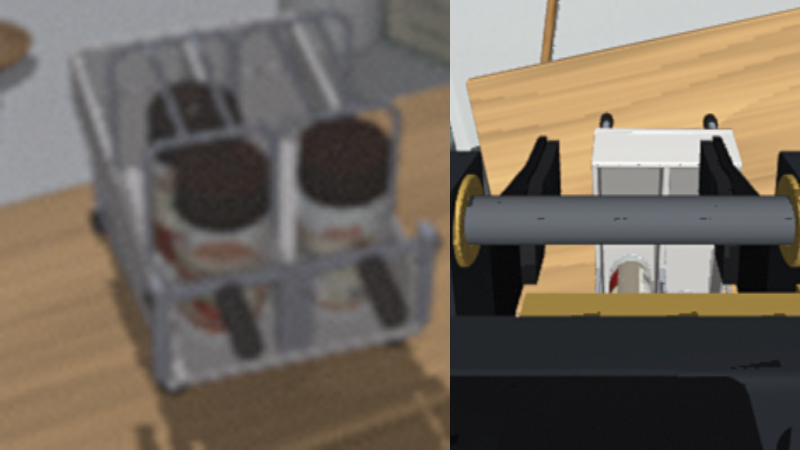

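The final view shows both jars standing one behind the other in the near lane, caps at (222,185) and (195,115). The bar is shut, with its peg at (238,320), and the stocked lane looks unchanged.

```bash
python3 -c "
from rig import robot
print(robot.hand_in())"
```

```text
the job is handed in; nothing more can be done
None
```

The stop bar is shut on its keeper, both jars stand one behind the other against it, and the stocked lane looks unchanged; the job is handed in at about 29 s, and no verdict came back.

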